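# Sweep the axle spacers and washer into the parts pan

### The arm

A 6-joint arm with a two-finger parallel gripper is mounted at the origin on the work surface. World frame = base frame: x ahead of the robot, y to its left, z up, the work surface at z = 0. Lengths are in m, angles in degrees, forces in N, time in s.
With the tool pointing down it reaches from about 0.4 to 0.825 m from the base axis. Payload 7 kg.
Tool frame: the origin (TCP) lies at the very end of the fingers, on their centre line; the grasp point (between the pads) lies r.grip_depth behind it (r.grip_depth is the distance from the TCP to the grasp point, in m); z points along the fingers, y is the direction in which the jaws open and shut (so a half turn about z gives the same grasp; the last joint's range is limited). The gripper opens to 88 mm and grips with 3 to 60 N. Pads are 19 mm wide; open, the fingers measure 130 mm over their backs; the gripper's body (78 mm by 193 mm) begins 47 mm behind the grasp point.
Start: joints at [-50.701, 20.546, 0.682, 0, -70.136, -16.507], TCP at [0.261, -0.622, 0.227] pointing down, gripper open.
Joint ranges: [-176.03, 176.03], [-82.01, 121.73], [-58.28, 71.71], [-173.87, 95.51], [-174.79, -0.11], [-173.66, 173.66]. Speed limits (degrees/s): [136.94, 136.94, 172.46, 180, 180, 180].

### API

Orientations are given as [roll, pitch, yaw] about the fixed x, y, z axes, in that order (R = Rz(yaw) Ry(pitch) Rx(roll)).
In Python, from plant import r gives the robot as it stands. The module is installed in compiled form; this text tells all that it offers.
- The arm moves only by the tool step_arm, never from a script. Its argument "increments" is a list of rows, each a list of 3 entries, a list of its own where there are three numbers: the shift along the tool's x, y, z in m, then the turn, a rotation vector about the tool's x, y, z in rad, then the closure, from 0 (fully open) to 1 (shut). In form: [[[x, y, z], [wx, wy, wz], grip], ...]. A call has 1 to 10 rows; each row is the pose to reach, as a shift and turn from the pose commanded when the call began, along the tool's axes at that moment; what a row does not reach only later rows make up. A row lasts 1/10 s, in which the tool goes at most 50 mm and 8.59 degrees, less where a joint would pass 70% of its speed; a pose out of reach is approached as far as the arm can. A call with a gripper value outside its range is refused whole. The fingers move at their own pace and stop on an object; "force" is the grip in N (left out, the last holds). Time passes only in rows, so rows that repeat a pose let the fingers close. It gives the time, the measured TCP pose, the force and the opening at its end, in the units of the state.
- r.get_state(): the state, without advancing time (a new reading comes with each control period).
- r.capture(name): name is "scene" or "top" or "wrist"; returns a dict with "color" (384x512x3 uint8, red, green, blue), "intrinsics" (3x3 intrinsics, pixels), "rvec" (rotation vector, rad) and "tvec" (3), from world to camera coordinates, as OpenCV has them; the wrist camera has in their place "T_tool_cam" (4x4, takes a point from camera to tool coordinates, whose origin is the TCP and whose axes are the flange's). Camera axes: x right, y down, z forward; pixel columns grow to the right and rows downward; lengths in m; the calibration is good to about 2 mm. A picture is of the moment at which its call begins: read the wrist's pose just before it. There is no depth.
- r.close_job(): hands the job in, once; it reports no verdict.
The state is a dict: "time_s": time; "joints": joint angles; "qd": joint speeds; "joint_torque": joint torques, N m; "tcp_pos": TCP position; "eef_rot": TCP orientation; "contact_force": force on the tool from outside, world axes, zero at the start; "moment": the same for the moment, N m; "gripper_width": finger opening in m.
Only numpy, scipy, OpenCV 4.12 (cv2) and the standard library are available. Lean on these libraries where they do the work, as an engineer would, in place of code of your own. Each camera call takes 0.05 s, during which the arm holds its last target.

### The job

With the fingertips, sweep the two spacer rings and the thick flat washer across the rubber mat and through the open mouth of the sheet-steel parts pan, so that all three lie flat on its floor, wholly inside. Slide them only, never pick them up, and leave everything else on the bench where it is.

Things in the scene. Friction and masses are not known exactly. Their poses are not given: they have to be found in the camera images.
- pan: Sweep-in parts pan of sheet steel, like a wide dustpan without a handle, fixed to the bench. Inside 160 mm wide (its x) by 140 mm deep (its y), walls 3 mm thick and 25 mm high (topped by a round bead up to 28 mm) on three sides; the fourth side, at -y, is the open mouth. Origin at the centre of the inside floor area, on the mat; +y points from the mouth to the back wall, z up. The floor is 2 mm thick; outside the mouth a sloping lip 25 mm long rises from the mat to the floor.
- pan_mouth (a point): Middle of the pan's open mouth: the line where the lip ends and the floor begins, on the floor, 70 mm in -y from the pan's origin. Same axes as the pan. The whole work area is covered by a fixed black rubber mat, 3 mm thick (top 3 mm above the bench top). Beyond the loose things stand a case with its clamp (about 0.79 m ahead and farther) and other fixed equipment at the sides, all outside the work.
- spacer_a_mid (a point): Spacer ring for an axle, anodised aluminium, outer diameter 40 mm, bore 22 mm, 14 mm high, about 30 g, lying flat on the mat. One of two alike. Point at its centre, half-way up (7 mm above its underside).
- spacer_b_mid (a point): Spacer ring for an axle, anodised aluminium, outer diameter 40 mm, bore 22 mm, 14 mm high, about 30 g, lying flat on the mat. One of two alike. Point at its centre, half-way up (7 mm above its underside). Same as the other.
- washer_mid (a point): Thick flat steel washer, outer diameter 52 mm, bore 26 mm, 10 mm high, about 60 g, lying flat on the mat. Point at its centre, half-way up (5 mm above its underside).
- socket: Bystander: small chrome wrench socket standing upright, 25 mm diameter, 38 mm high. Origin at the centre of its underside.
- spark_plug: Bystander: chrome and white spark plug lying along its x, 78 mm long, 16 mm high. Origin below its middle, on the mat.
- axle_bolt: Bystander: titanium axle bolt lying along its x, 170 mm long with a hexagonal head and nut, 30 mm high (35 mm over the corners). Origin below its shaft's middle, on the mat.
- hex_driver: Bystander: hex driver lying along its x: handle 100 mm long and 26 mm thick from the origin towards -x, thin blade 107 mm long towards +x. Origin on the mat.
- grease_tin: Bystander: round aluminium grease tin, 60 mm diameter, 50 mm high, upright. Origin at the centre of its underside.
- locker_bottle: Bystander: small white bottle with a black cap, 28 mm diameter, 65 mm high, upright. Origin at the centre of its underside.

How it is judged:
By the outcome, as a careful person would: the job done as asked, in the order asked, and still so for the second after the job is handed in, with the robot touching nothing.
It also fails if it takes over 72 s, if anything falls off the work surface, if the arm or the gripper's body presses on something with over 40 N, if the wrist force passes 120 N, or if a joint passes its speed limit or range.

## Working session

There is one attempt and no reset: what is moved stays moved. The work goes in short steps, Python scripts to look and compute and a tool call to move; the robot and the scene stay as the last step left them, time stands still between calls to the robot, and variables do not carry over. Pictures are saved under pics/ and viewed, and the job is handed in when it is done.

Besides the shell and the picture viewer there is one more tool, called after "Emit:" as name([rows], argument=value, ...), one row to a line, values as JSON. step_arm: Moves the arm, as the interface text tells. Its arguments: {"type":"object","properties":{"increments":{"type":"array","items":{"type":"array"}},"force":{"type":"number"}},"required":["increments"]}

```bash
ls; mkdir -p pics; python3 - <<'E'
from plant import r
import cv2,numpy as np,pickle
s=r.get_state(); print(s, r.grip_depth)
d={}
for n in ("scene","top"):
    c=r.capture(n); d[n]=c
    cv2.imwrite(f"pics/{n}0.png",cv2.resize(c["color"][:,:,::-1],(800,600),interpolation=cv2.INTER_CUBIC))
    print(n,c["intrinsics"],c["rvec"],c["tvec"])
pickle.dump(d,open("d0.pkl","wb"))
E
```

```text
pics
{'time_s': 0.0, 'joints': array([-5.07001956e+01,  2.05927597e+01,  6.32963913e-01, -2.35120059e-02,
       -7.01352699e+01, -1.65077177e+01]), 'qd': array([-0.09962514, -0.00167453, -0.03058292,  0.00344439, -0.097683  ,
       -0.02334379]), 'joint_torque': array([ 1.50246509e-03, -5.82718742e+01,  2.93056619e+01,  6.99717075e+00,
        6.89963999e-03, -1.65563106e-04]), 'tcp_pos': array([ 0.26129269, -0.62182976,  0.22559092]), 'eef_rot': array([ 1.79902572e+02, -5.82401861e-03, -1.57215916e+02]), 'contact_force': array([-0.01904372, -1.13629754, -0.26409643]), 'moment': array([0.00305357, 0.03965958, 0.06564918]), 'gripper_width': 0.08774980283685807} 0.0188
scene [[423.5389074    0.         256.01221955]
 [  0.         423.5389074  194.24655854]
 [  0.           0.           1.        ]] [ 2.4820365   0.9149752  -0.25980287] [-0.41744464 -0.31538323  1.14654798]
top [[371.67090739   0.         253.35417201]
 [  0.         371.67090739 187.87935683]
 [  0.           0.           1.        ]] [ 2.14797851 -2.11036734  0.21024239] [-0.0376656   0.54756654  0.73736055]
```

View pics/scene0.png

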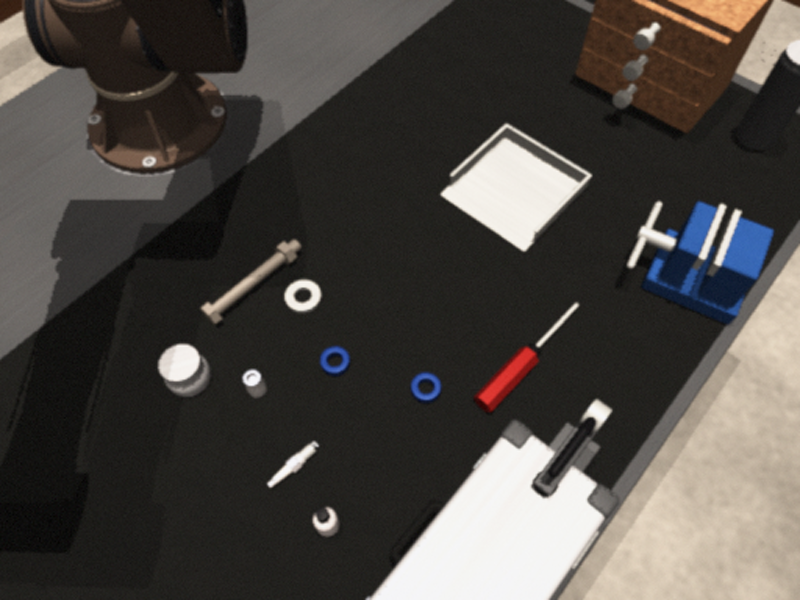

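View pics/top0.png

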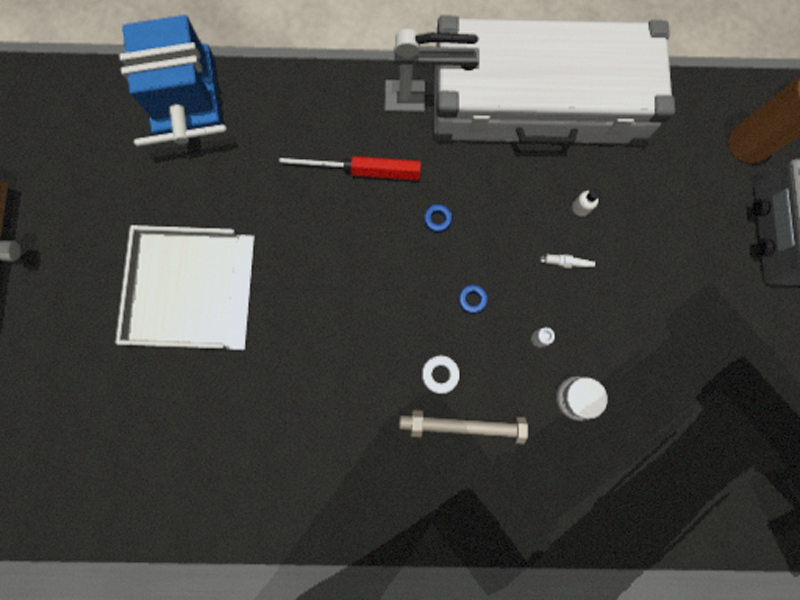

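The top view (800x600, +x up, +y left) shows the pan at about (185,288) with its mouth facing right. The rings are at (438,218) and (473,299), the washer at (441,374). I'll enlarge these and measure.

```bash
cat > h.py <<'E'
import numpy as np,cv2
def px2w(c,u,v,z):
    R,_=cv2.Rodrigues(np.array(c["rvec"],float)); t=np.array(c["tvec"],float).ravel()
    K=np.array(c["intrinsics"]); d=R.T@np.linalg.inv(K)@np.array([u,v,1.]); o=-R.T@t
    s=(z-o[2])/d[2]; return o+s*d
def w2px(c,P):
    return cv2.projectPoints(np.array(P,float).reshape(-1,3),np.array(c["rvec"],float),np.array(c["tvec"],float),np.array(c["intrinsics"]),None)[0].reshape(-1,2)
E
python3 - <<'E'
import pickle,cv2
from h import *
d=pickle.load(open("d0.pkl","rb")); c=d["top"]["color"][:,:,::-1]
cv2.imwrite("pics/t_a.png",cv2.resize(c[120:290,250:400],None,fx=3.5,fy=3.5,interpolation=cv2.INTER_CUBIC))
cv2.imwrite("pics/t_b.png",cv2.resize(c[135:235,65:175],None,fx=6,fy=6,interpolation=cv2.INTER_CUBIC))
hsv=cv2.cvtColor(c,cv2.COLOR_BGR2HSV)
m=cv2.inRange(hsv,(100,120,60),(130,255,255)); m[:100]=0
n,l,st,ce=cv2.connectedComponentsWithStats(m)
for i in range(1,n):
  if st[i,4]>30: print("blue",st[i],ce[i],px2w(d["top"],*ce[i],0.013))
E
```

```text
blue [271 131  18  17 192] [279.83333333 139.00520833] [ 0.67004016 -0.08698055  0.013     ]
blue [294 182  18  19 207] [302.52173913 190.92753623] [ 0.55047568 -0.13793766  0.013     ]
```

View pics/t_a.png

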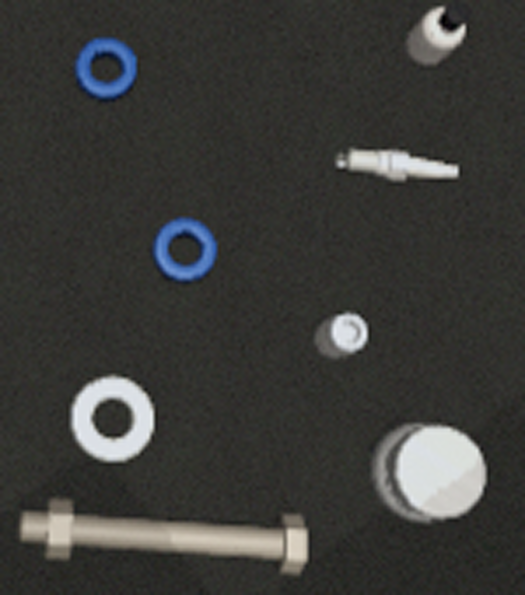

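View pics/t_b.png

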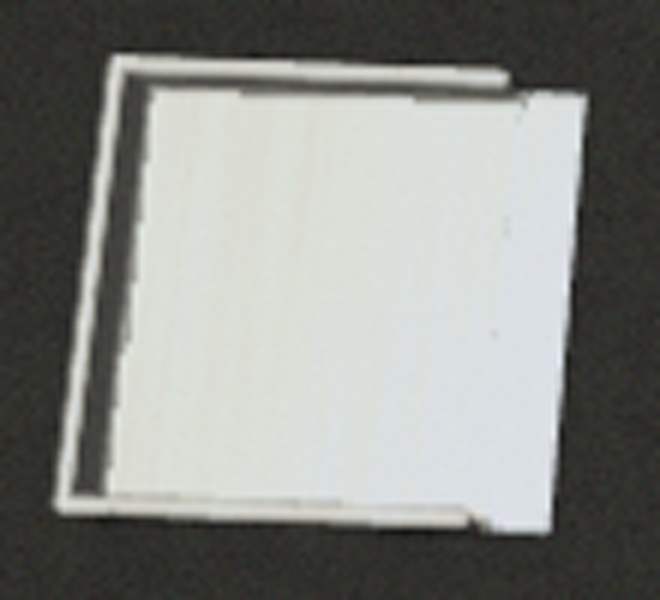

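```bash
python3 - <<'E'
import pickle,cv2
from h import *
np.set_printoptions(precision=4,suppress=True)
d=pickle.load(open("d0.pkl","rb")); T=d["top"]
print("cam",px2w(T,0,0,0), -cv2.Rodrigues(T["rvec"])[0].T@T["tvec"])
def b(u,v,z): return px2w(T,65+(u+.5)/6-.5,135+(v+.5)/6-.5,z)
def a(u,v,z): return px2w(T,250+(u+.5)/3.5-.5,120+(v+.5)/3.5-.5,z)
P={n:b(*q) for n,q in dict(BL=(114,60,.031),BR=(66,505,.031),ML=(508,78,.031),MR=(470,518,.031),LL=(587,93,.003),LR=(551,533,.003)).items()}
for k,v in P.items(): print(k,v)
print("widths",np.linalg.norm(P["BL"]-P["BR"]),np.linalg.norm(P["ML"]-P["MR"]),np.linalg.norm(P["LL"]-P["LR"]),np.linalg.norm(P["BL"]-P["ML"]))
for n,q in dict(spA=(106,68.5,.017),spB=(185.5,249,.017),washer=(113,419,.013),socket_top=(349,332,.041),socket_base=(332,345,.003),plugL=(338,160,.011),plugR=(458,171,.011),bottletop=(452,17,.068),bottle_base=(424,52,.003),tin=(441,471,.053),bolt1=(22,525,.018),bolt2=(293,545,.018),bolthead_top=(60,500,.02)).items(): print(n,a(*q))
S=d["scene"]
print("scene: A",px2w(S,426*.64,386*.64,.017),"B",px2w(S,335*.64,360*.64,.017),"W",px2w(S,303*.64,295*.64,.013))
print("driver top: ",[px2w(T,x*.64,y*.64,.016) for x,y in((280,160),(349,165),(420,170),(420,180))])
E
```

```text
cam [1.0188 0.606  0.    ] [ 0.4026 -0.0203  0.8261]
BL [0.6423 0.3489 0.031 ]
BR [0.4779 0.3494 0.031 ]
ML [0.6383 0.2037 0.031 ]
MR [0.4758 0.2062 0.031 ]
LL [0.6413 0.1812 0.003 ]
LR [0.4734 0.1841 0.003 ]
widths 0.16437433205224983 0.1625387026961424 0.1679306620831129 0.1451981900933031
spA [ 0.6682 -0.0869  0.017 ]
spB [ 0.5501 -0.1376  0.017 ]
washer [ 0.4428 -0.0923  0.013 ]
socket_top [ 0.4963 -0.2333  0.041 ]
socket_base [ 0.4923 -0.2325  0.003 ]
plugL [ 0.6115 -0.2378  0.011 ]
plugR [ 0.6058 -0.3155  0.011 ]
bottletop [ 0.689  -0.2957  0.068 ]
bottle_base [ 0.6886 -0.2995  0.003 ]
tin [ 0.4138 -0.2817  0.053 ]
bolt1 [ 0.3777 -0.0367  0.018 ]
bolt2 [ 0.3685 -0.2014  0.018 ]
bolthead_top [ 0.393  -0.0595  0.02  ]
scene: A [ 0.6704 -0.0867  0.017 ] B [ 0.5522 -0.1373  0.017 ] W [ 0.4445 -0.0912  0.013 ]
driver top:  [array([0.7525, 0.1464, 0.016 ]), array([0.7469, 0.0442, 0.016 ]), array([ 0.7414, -0.061 ,  0.016 ]), array([ 0.7257, -0.0611,  0.016 ])]
```

Emit:
step_arm([
  [[-0.03,0.015,0.0],[0,0,-0.117],0.73],
  [[-0.06,0.03,0.0],[0,0,-0.235],0.73],
  [[-0.09,0.045,0.0],[0,0,-0.352],0.73],
  [[-0.12,0.06,0.0],[0,0,-0.469],0.73],
  [[-0.15,0.08,0.0],[0,0,-0.587],0.73],
  [[-0.18,0.095,0.0],[0,0,-0.704],0.73],
  [[-0.22,0.115,0.0],[0,0,-0.821],0.73],
  [[-0.26,0.135,0.0],[0,0,-0.938],0.73],
  [[-0.29,0.15,0.0],[0,0,-1.056],0.73],
  [[-0.32,0.165,0.0],[0,0,-1.173],0.73],
])

```text
time_s: 1.1
tcp_pos: [0.4933, -0.3446, 0.2263]
eef_rot: [180.0, 0.0, -89.7]
contact_force: [0.5, -0.3, 0.0]
gripper_width: 0.0241
```

Emit:
step_arm([
  [[-0.025,-0.02,0.01],[0,0,0],0.73],
  [[-0.05,-0.045,0.03],[0,0,0],0.73],
  [[-0.075,-0.065,0.05],[0,0,0],0.73],
  [[-0.1,-0.085,0.07],[0,0,0],0.73],
  [[-0.125,-0.11,0.09],[0,0,0],0.73],
  [[-0.15,-0.13,0.11],[0,0,0],0.73],
  [[-0.175,-0.15,0.13],[0,0,0],0.73],
  [[-0.2,-0.17,0.15],[0,0,0],0.73],
  [[-0.21,-0.176,0.165],[0,0,0],0.73],
  [[-0.21,-0.176,0.165],[0,0,0],0.73],
])

```text
time_s: 2.1
tcp_pos: [0.6674, -0.1346, 0.0582]
eef_rot: [179.7, 0.0, -89.9]
contact_force: [-0.9, -0.9, 0.3]
gripper_width: 0.0237
```

```bash
cat > look.py <<'E'
import sys,cv2,pickle
from plant import r
from h import *
np.set_printoptions(precision=4,suppress=True)
tag=sys.argv[1]; s=r.get_state()
print(s["time_s"],s["tcp_pos"],s["eef_rot"],s["contact_force"],s["gripper_width"])
for n in sys.argv[2:]:
    c=r.capture(n); c["state"]=s; pickle.dump(c,open(f"{tag}_{n}.pkl","wb"))
    cv2.imwrite(f"pics/{tag}_{n}.png",cv2.resize(c["color"][:,:,::-1],(800,600),interpolation=cv2.INTER_CUBIC))
E
python3 look.py s1 wrist top
```

```text
2.1 [ 0.6674 -0.1346  0.0582] [179.7198   0.0121 -89.9144] [-0.8826 -0.877   0.3428] 0.023696476523965546
```

View pics/s1_wrist.png

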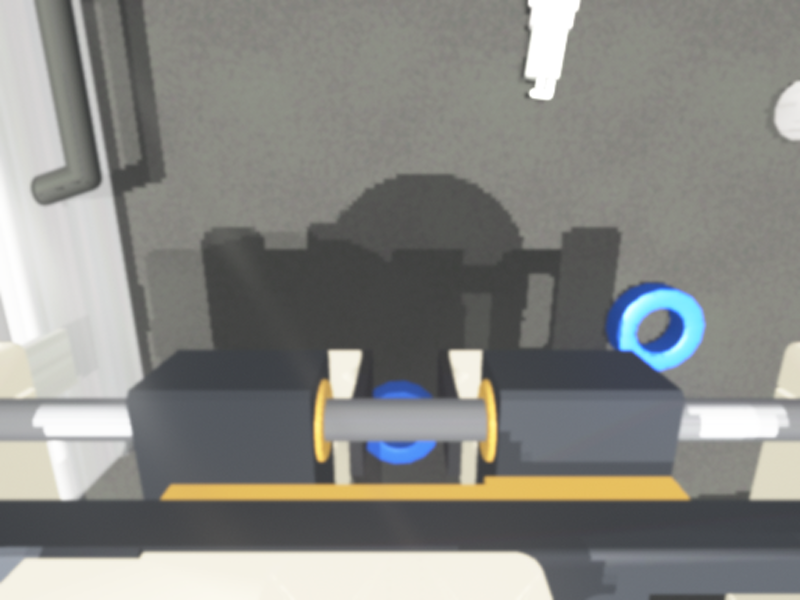

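View pics/s1_top.png

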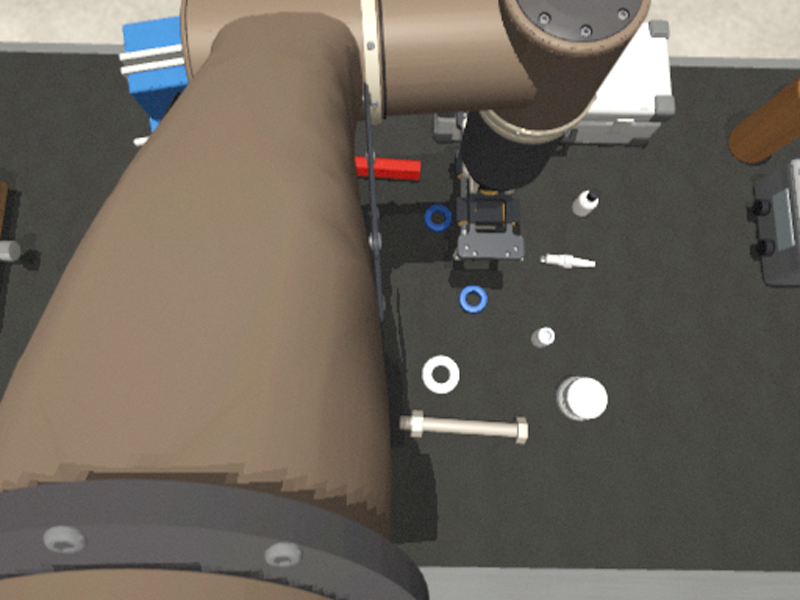

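Wrist view: ring A is centred between the fingertips (column about 400), and everything is undisturbed. Next I'll descend behind it.

Emit:
step_arm([
  [[0,0,0.015],[0,0,0],0.73],
  [[0,0,0.03],[0,0,0],0.73],
  [[0,0,0.04],[0,0,0],0.73],
  [[0,0,0.047],[0,0,0],0.73],
  [[0,0,0.05],[0,0,0],0.73],
  [[0,0,0.05],[0,0,0],0.73],
])

```text
time_s: 2.8
tcp_pos: [0.6683, -0.1363, 0.011]
eef_rot: [180.0, -0.0, -90.0]
contact_force: [-0.2, -0.2, 0.5]
gripper_width: 0.0236
```

Emit:
step_arm([
  [[-0.004,0,0.004],[0,0,0],0.73],
  [[-0.01,0,0.004],[0,0,0],0.73],
  [[-0.017,0.001,0.004],[0,0,0],0.73],
  [[-0.026,0.003,0.004],[0,0,0],0.73],
  [[-0.036,0.005,0.004],[0,0,0],0.73],
  [[-0.046,0.008,0.004],[0,0,0],0.73],
  [[-0.056,0.011,0.004],[0,0,0],0.73],
  [[-0.066,0.014,0.004],[0,0,0],0.73],
  [[-0.076,0.017,0.004],[0,0,0],0.73],
  [[-0.086,0.02,0.004],[0,0,0],0.73],
])

```text
time_s: 3.8
tcp_pos: [0.6483, -0.0493, 0.0076]
eef_rot: [-180.0, 0.0, -90.0]
contact_force: [0.1, -0.1, 0.2]
gripper_width: 0.024
```

```bash
python3 look.py s2 wrist scene
```

```text
3.8 [ 0.6483 -0.0493  0.0076] [-179.9977    0.001   -89.9946] [ 0.0928 -0.1327  0.1809] 0.02397169075207573
```

View pics/s2_wrist.png

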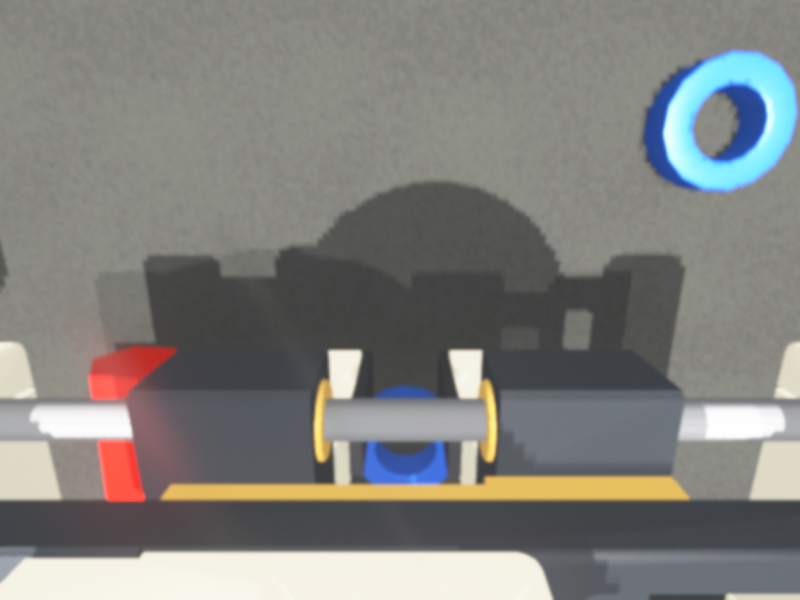

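View pics/s2_scene.png

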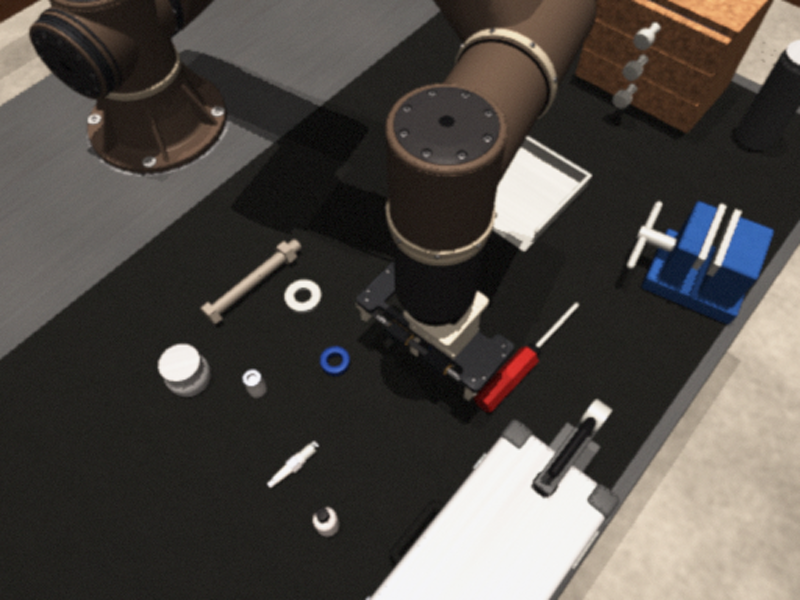

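Ring A sits in the cradle (column about 405) and the driver hasn't moved. I'll carry on.

Emit:
step_arm([
  [[-0.013,0.003,0],[0,0,0],0.73],
  [[-0.027,0.007,0],[0,0,0],0.73],
  [[-0.041,0.011,0],[0,0,0],0.73],
  [[-0.055,0.015,0],[0,0,0],0.73],
  [[-0.069,0.019,0],[0,0,0],0.73],
  [[-0.083,0.023,0],[0,0,0],0.73],
  [[-0.097,0.027,0],[0,0,0],0.73],
  [[-0.111,0.031,0],[0,0,0],0.73],
  [[-0.125,0.035,0],[0,0,0],0.73],
  [[-0.139,0.039,0],[0,0,0],0.73],
])

```text
time_s: 4.9
tcp_pos: [0.6092, 0.09, 0.0076]
eef_rot: [180.0, -0.0, -90.0]
contact_force: [0.2, 0.2, -0.1]
gripper_width: 0.0236
```

Emit:
step_arm([
  [[-0.013,0.003,0],[0,0,0],0.73],
  [[-0.027,0.007,-0.001],[0,0,0],0.73],
  [[-0.041,0.011,-0.002],[0,0,0],0.73],
  [[-0.055,0.015,-0.003],[0,0,0],0.73],
  [[-0.068,0.018,-0.004],[0,0,0],0.73],
  [[-0.08,0.019,-0.004],[0,0,0],0.73],
  [[-0.092,0.019,-0.004],[0,0,0],0.73],
  [[-0.104,0.019,-0.004],[0,0,0],0.73],
  [[-0.116,0.019,-0.004],[0,0,0],0.73],
  [[-0.128,0.019,-0.004],[0,0,0],0.73],
])

```text
time_s: 5.9
tcp_pos: [0.5906, 0.2177, 0.0115]
eef_rot: [180.0, -0.0, -90.0]
contact_force: [0.5, -0.4, -0.3]
gripper_width: 0.0235
```

```bash
python3 look.py s3 wrist scene
```

```text
5.9 [0.5906 0.2177 0.0115] [179.9949  -0.0043 -90.0099] [ 0.4541 -0.4283 -0.2582] 0.023523900580993018
```

View pics/s3_wrist.png

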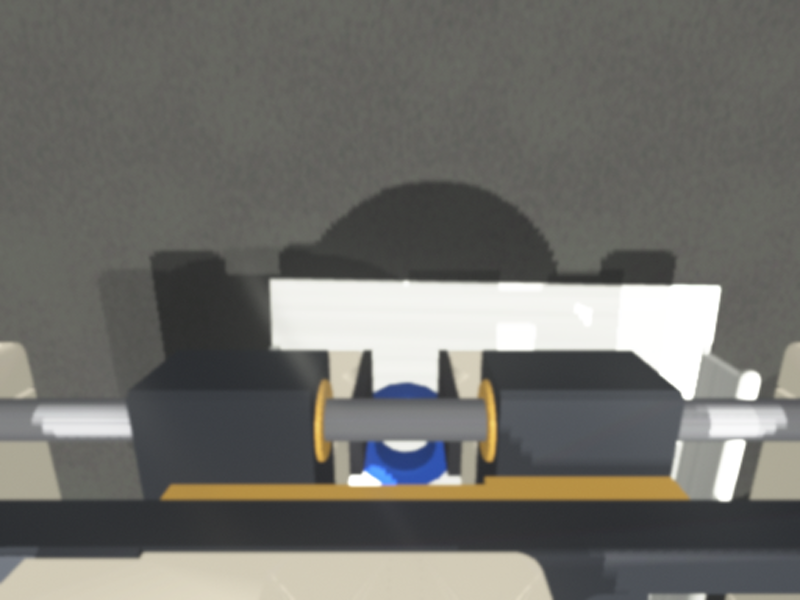

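View pics/s3_scene.png

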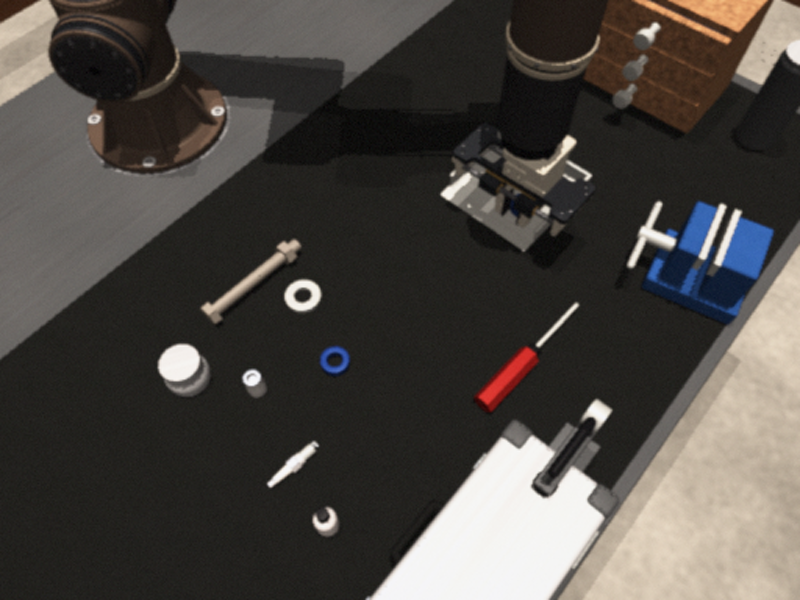

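Ring A is on the pan floor, still in the cradle. Now I'll push it to the back, then retreat and lift.

Emit:
step_arm([
  [[-0.01,0,0],[0,0,0],0.73],
  [[-0.02,0,0],[0,0,0],0.73],
  [[-0.03,0,0],[0,0,0],0.73],
  [[-0.04,0,0],[0,0,0],0.73],
  [[-0.05,0,0],[0,0,0],0.73],
  [[-0.058,0,0],[0,0,0],0.73],
  [[-0.062,0,0],[0,0,0],0.73],
  [[-0.064,0,0],[0,0,0],0.73],
  [[-0.056,0,0],[0,0,0],0.73],
  [[-0.044,0,0],[0,0,0],0.73],
])

```text
time_s: 7.0
tcp_pos: [0.5904, 0.2603, 0.0114]
eef_rot: [180.0, -0.0, -90.0]
contact_force: [0.2, -0.1, -0.7]
gripper_width: 0.0236
```

Emit:
step_arm([
  [[0.01,0,-0.015],[0,0,0],0.73],
  [[0.03,0.002,-0.045],[0,0,0],0.73],
  [[0.06,0.006,-0.065],[0,0,0],0.73],
  [[0.1,0.012,-0.075],[0,0,0],0.73],
  [[0.145,0.018,-0.08],[0,0,0],0.73],
  [[0.19,0.023,-0.08],[0,0,0],0.73],
  [[0.235,0.028,-0.08],[0,0,0],0.73],
  [[0.28,0.032,-0.08],[0,0,0],0.73],
  [[0.325,0.036,-0.08],[0,0,0],0.73],
  [[0.365,0.038,-0.08],[0,0,0],0.73],
])

```text
time_s: 8.0
tcp_pos: [0.5515, -0.1072, 0.0931]
eef_rot: [-179.9, 0.0, -90.1]
contact_force: [0.4, 0.9, -0.5]
gripper_width: 0.0232
```

```bash
python3 look.py s4 top scene
```

```text
8.0 [ 0.5515 -0.1072  0.0931] [-179.9224    0.0053  -90.0654] [ 0.3985  0.9402 -0.5078] 0.02320948221249336
```

View pics/s4_top.png

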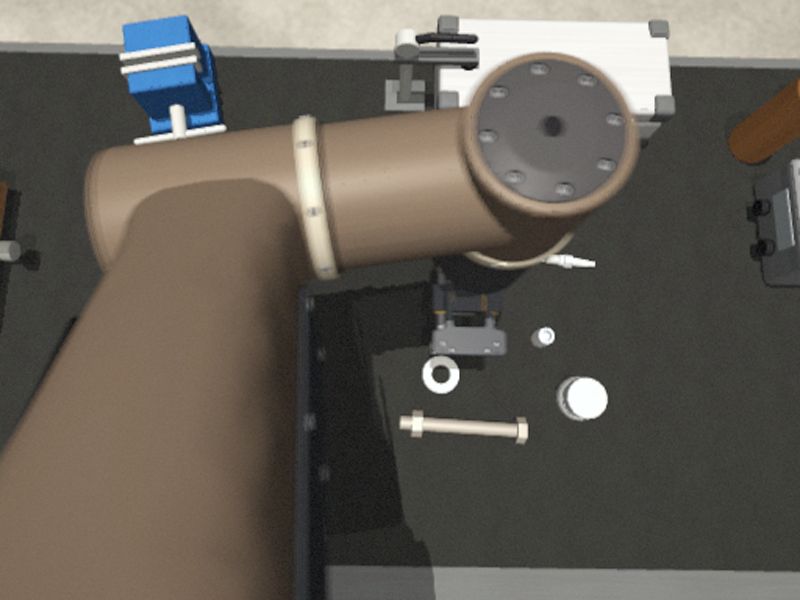

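View pics/s4_scene.png

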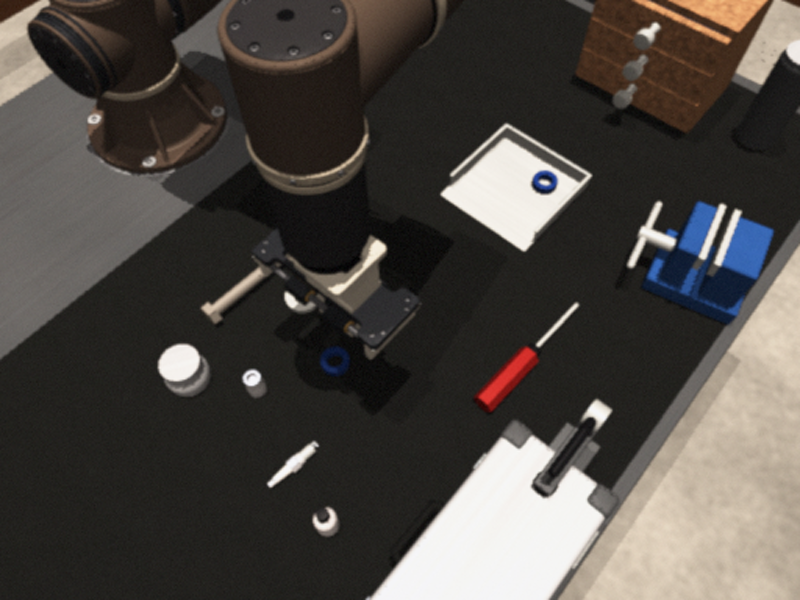

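Ring A is in the pan at scene (545,181). Next is ring B.

Emit:
step_arm([
  [[0.025,0,0],[0,0,0],0.73],
  [[0.055,0,0],[0,0,0],0.73],
  [[0.074,0,0],[0,0,0],0.73],
  [[0.076,0,0.02],[0,0,0],0.73],
  [[0.076,0,0.045],[0,0,0],0.73],
  [[0.076,0,0.065],[0,0,0],0.73],
  [[0.076,0,0.077],[0,0,0],0.73],
  [[0.076,0,0.083],[0,0,0],0.73],
  [[0.076,0,0.084],[0,0,0],0.73],
  [[0.074,0,0.084],[0,0,0],0.73],
])

```text
time_s: 9.1
tcp_pos: [0.5531, -0.1783, 0.0083]
eef_rot: [-179.9, -0.0, -90.0]
contact_force: [0.0, -0.2, -0.2]
gripper_width: 0.0237
```

```bash
python3 look.py s5 wrist
```

```text
9.1 [ 0.5531 -0.1783  0.0083] [-179.9438   -0.0097  -89.9978] [ 0.0187 -0.2265 -0.227 ] 0.023692968939152063
```

View pics/s5_wrist.png

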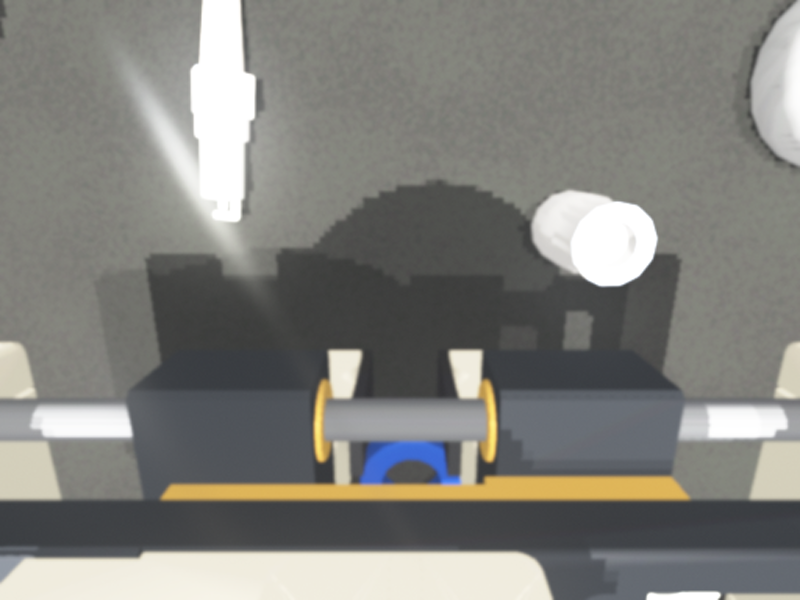

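Ring B is centred between the tips (column about 405), with the socket and plug clear. Pushing.

Emit:
step_arm([
  [[-0.005,0,0],[0,0,0],0.73],
  [[-0.012,0,0],[0,0,0],0.73],
  [[-0.02,0.001,0],[0,0,0],0.73],
  [[-0.03,0.002,0],[0,0,0],0.73],
  [[-0.042,0.003,0],[0,0,0],0.73],
  [[-0.055,0.004,0],[0,0,0],0.73],
  [[-0.069,0.005,0],[0,0,0],0.73],
  [[-0.083,0.006,0],[0,0,0],0.73],
  [[-0.097,0.007,0],[0,0,0],0.73],
  [[-0.111,0.008,0],[0,0,0],0.73],
])

```text
time_s: 10.15
tcp_pos: [0.5445, -0.0659, 0.0076]
eef_rot: [-180.0, 0.0, -90.0]
contact_force: [0.4, 0.2, 0.1]
gripper_width: 0.0232
```

Emit:
step_arm([
  [[-0.014,0.001,0],[0,0,0],0.73],
  [[-0.028,0.002,0],[0,0,0],0.73],
  [[-0.042,0.003,0],[0,0,0],0.73],
  [[-0.056,0.004,0],[0,0,0],0.73],
  [[-0.07,0.005,0],[0,0,0],0.73],
  [[-0.084,0.006,0],[0,0,0],0.73],
  [[-0.098,0.007,0],[0,0,0],0.73],
  [[-0.112,0.009,0],[0,0,0],0.73],
  [[-0.126,0.01,0],[0,0,0],0.73],
  [[-0.14,0.011,0],[0,0,0],0.73],
])

```text
time_s: 11.15
tcp_pos: [0.5334, 0.074, 0.0075]
eef_rot: [180.0, -0.0, -90.0]
contact_force: [0.4, -0.5, -0.3]
gripper_width: 0.0233
```

```bash
python3 look.py s6 wrist
```

```text
11.15 [0.5334 0.074  0.0075] [179.9969  -0.0001 -89.9985] [ 0.4087 -0.5239 -0.3281] 0.023317326058630586
```

View pics/s6_wrist.png

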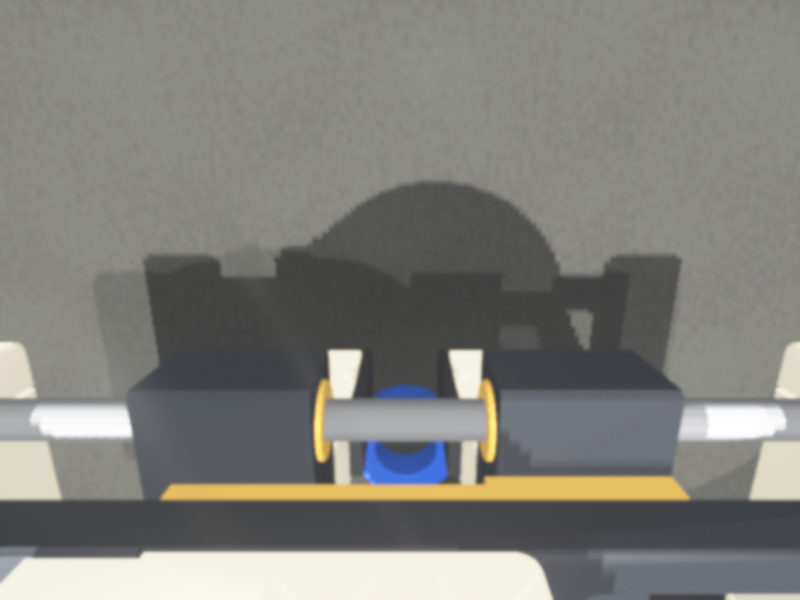

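Emit:
step_arm([
  [[-0.014,0.001,0],[0,0,0],0.73],
  [[-0.028,0.002,0],[0,0,0],0.73],
  [[-0.042,0.003,-0.001],[0,0,0],0.73],
  [[-0.056,0.004,-0.002],[0,0,0],0.73],
  [[-0.07,0.005,-0.003],[0,0,0],0.73],
  [[-0.083,0.006,-0.004],[0,0,0],0.73],
  [[-0.095,0.007,-0.004],[0,0,0],0.73],
  [[-0.107,0.008,-0.004],[0,0,0],0.73],
  [[-0.119,0.009,-0.004],[0,0,0],0.73],
  [[-0.131,0.009,-0.004],[0,0,0],0.73],
])

```text
time_s: 12.2
tcp_pos: [0.5244, 0.2047, 0.0115]
eef_rot: [180.0, -0.0, -90.0]
contact_force: [0.2, 0.6, -0.5]
gripper_width: 0.0236
```

Emit:
step_arm([
  [[-0.012,0,0],[0,0,0],0.73],
  [[-0.024,0,0],[0,0,0],0.73],
  [[-0.036,0,0],[0,0,0],0.73],
  [[-0.048,0,0],[0,0,0],0.73],
  [[-0.058,0,0],[0,0,0],0.73],
  [[-0.066,0,0],[0,0,0],0.73],
  [[-0.071,0,0],[0,0,0],0.73],
  [[-0.073,0,0],[0,0,0],0.73],
  [[-0.065,0,0],[0,0,0],0.73],
  [[-0.053,0,0],[0,0,0],0.73],
])

```text
time_s: 13.2
tcp_pos: [0.5244, 0.2562, 0.0115]
eef_rot: [180.0, -0.0, -90.0]
contact_force: [-0.1, -0.1, -0.4]
gripper_width: 0.0239
```

Emit:
step_arm([
  [[0.01,0,-0.015],[0,0,0],0.73],
  [[0.03,0.002,-0.045],[0,0,0],0.73],
  [[0.065,0.01,-0.065],[0,0,0],0.73],
  [[0.11,0.018,-0.075],[0,0,0],0.73],
  [[0.155,0.028,-0.08],[0,0,0],0.73],
  [[0.2,0.038,-0.08],[0,0,0],0.73],
  [[0.245,0.048,-0.08],[0,0,0],0.73],
  [[0.29,0.058,-0.08],[0,0,0],0.73],
  [[0.335,0.068,-0.08],[0,0,0],0.73],
  [[0.375,0.076,-0.08],[0,0,0],0.73],
])

```text
time_s: 14.2
tcp_pos: [0.4471, -0.1208, 0.0929]
eef_rot: [-179.9, 0.0, -90.1]
contact_force: [1.0, 0.0, 0.8]
gripper_width: 0.0235
```

Emit:
step_arm([
  [[0.02,0.003,0],[0,0,0],0.73],
  [[0.023,0.003,0.01],[0,0,0],0.73],
  [[0.023,0.003,0.02],[0,0,0],0.73],
  [[0.023,0.003,0.025],[0,0,0],0.73],
  [[0.023,0.003,0.025],[0,0,0],0.73],
])

```text
time_s: 14.7
tcp_pos: [0.4449, -0.1406, 0.0657]
eef_rot: [179.9, -0.0, -90.0]
contact_force: [-0.6, -0.5, 0.2]
gripper_width: 0.0237
```

```bash
python3 look.py s7 wrist scene
```

```text
14.7 [ 0.4449 -0.1406  0.0657] [179.8873  -0.0046 -89.9526] [-0.563  -0.4954  0.1831] 0.023676473328507006
```

View pics/s7_wrist.png

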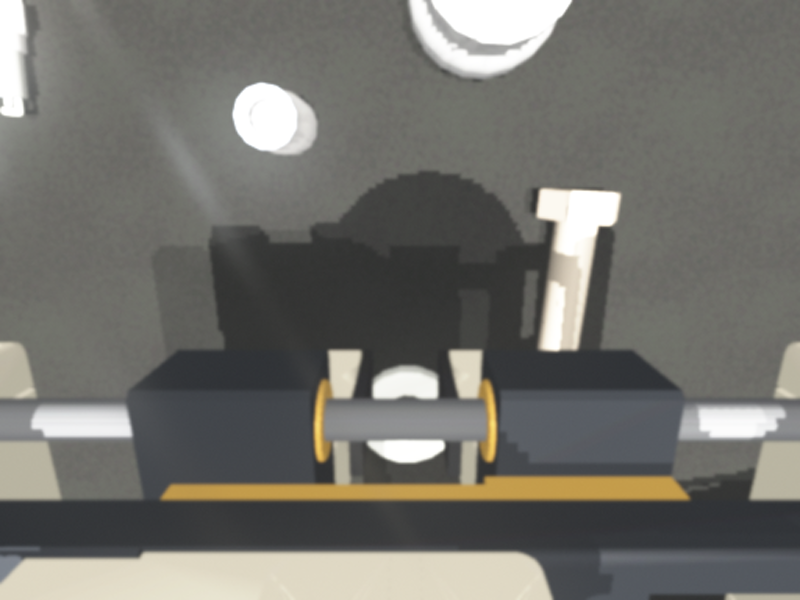

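View pics/s7_scene.png

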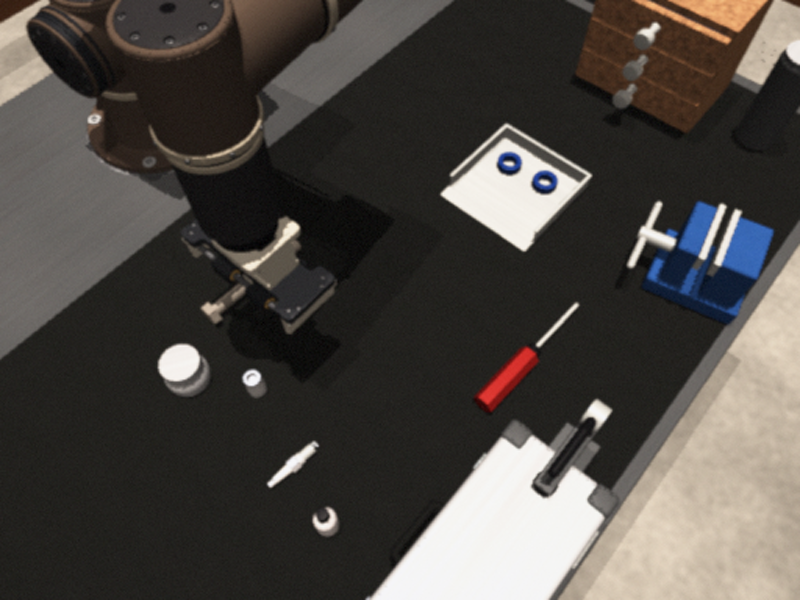

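The washer is between the tips, the bolt is about 25 mm clear of the finger, and both rings sit well inside the pan. I'll widen the gap a little for the bigger washer and descend.

Emit:
step_arm([
  [[0,0,0.015],[0,0,0],0.615],
  [[0,0,0.033],[0,0,0],0.615],
  [[0,0,0.048],[0,0,0],0.615],
  [[0,0,0.057],[0,0,0],0.615],
  [[0,0,0.06],[0,0,0],0.615],
  [[-0.004,0,0.06],[0,0,0],0.615],
  [[-0.01,0,0.06],[0,0,0],0.615],
  [[-0.018,0.0,0.06],[0,0,0],0.615],
  [[-0.026,-0.002,0.06],[0,0,0],0.615],
  [[-0.036,-0.005,0.06],[0,0,0],0.615],
])

```text
time_s: 15.8
tcp_pos: [0.4508, -0.1044, 0.007]
eef_rot: [-180.0, 0.0, -90.0]
contact_force: [-0.8, -0.8, 0.9]
gripper_width: 0.0338
```

```bash
python3 look.py s8 wrist
```

```text
15.8 [ 0.4508 -0.1044  0.007 ] [-179.9599    0.0057  -89.9959] [-0.7523 -0.8194  0.8695] 0.03383223036633863
```

View pics/s8_wrist.png

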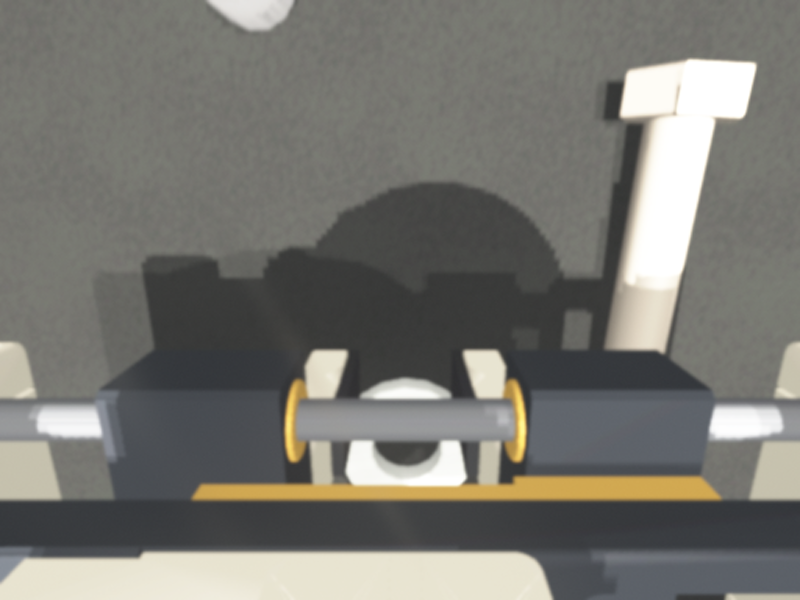

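The washer is centred in the cradle (column about 406). Sweeping it towards the mouth.

Emit:
step_arm([
  [[-0.01,-0.003,0],[0,0,0],0.615],
  [[-0.022,-0.008,0],[0,0,0],0.615],
  [[-0.035,-0.012,0],[0,0,0],0.615],
  [[-0.048,-0.017,0],[0,0,0],0.615],
  [[-0.061,-0.021,0],[0,0,0],0.615],
  [[-0.074,-0.026,0],[0,0,0],0.615],
  [[-0.087,-0.03,0],[0,0,0],0.615],
  [[-0.1,-0.035,0],[0,0,0],0.615],
  [[-0.113,-0.04,0],[0,0,0],0.615],
  [[-0.126,-0.044,0],[0,0,0],0.615],
])

```text
time_s: 16.85
tcp_pos: [0.495, 0.0219, 0.0066]
eef_rot: [-180.0, 0.0, -90.0]
contact_force: [0.1, 0.0, 1.0]
gripper_width: 0.034
```

Emit:
step_arm([
  [[-0.013,-0.005,0],[0,0,0],0.615],
  [[-0.026,-0.009,0],[0,0,0],0.615],
  [[-0.039,-0.014,0],[0,0,0],0.615],
  [[-0.052,-0.018,0],[0,0,0],0.615],
  [[-0.065,-0.023,0],[0,0,0],0.615],
  [[-0.078,-0.027,0],[0,0,0],0.615],
  [[-0.09,-0.032,0],[0,0,0],0.615],
  [[-0.102,-0.036,-0.001],[0,0,0],0.615],
  [[-0.114,-0.04,-0.001],[0,0,0],0.615],
  [[-0.124,-0.043,-0.002],[0,0,0],0.615],
])

```text
time_s: 17.85
tcp_pos: [0.5379, 0.1458, 0.0085]
eef_rot: [180.0, -0.0, -90.0]
contact_force: [0.1, -0.4, -0.8]
gripper_width: 0.0339
```

```bash
python3 look.py s9 wrist scene
```

```text
17.85 [0.5379 0.1458 0.0085] [179.9963  -0.002  -89.9918] [ 0.0965 -0.4292 -0.8351] 0.03386730191846426
```

View pics/s9_wrist.png

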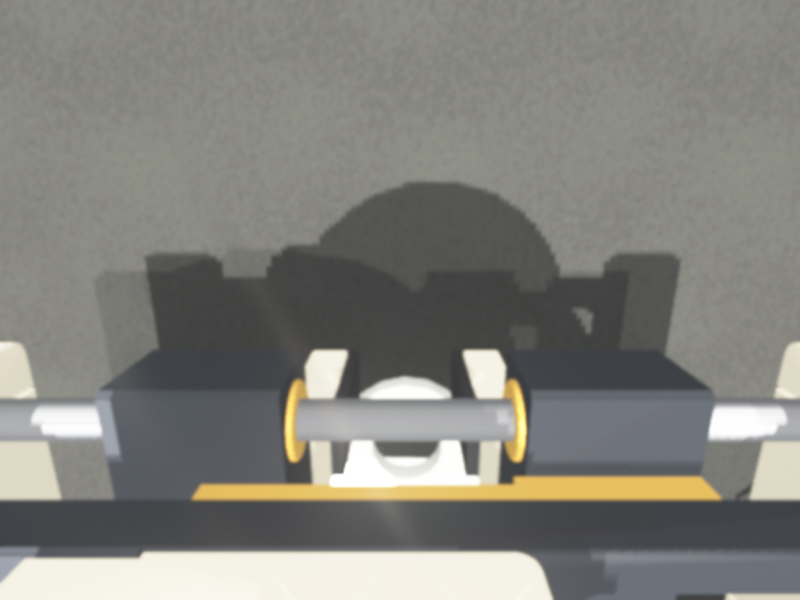

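View pics/s9_scene.png

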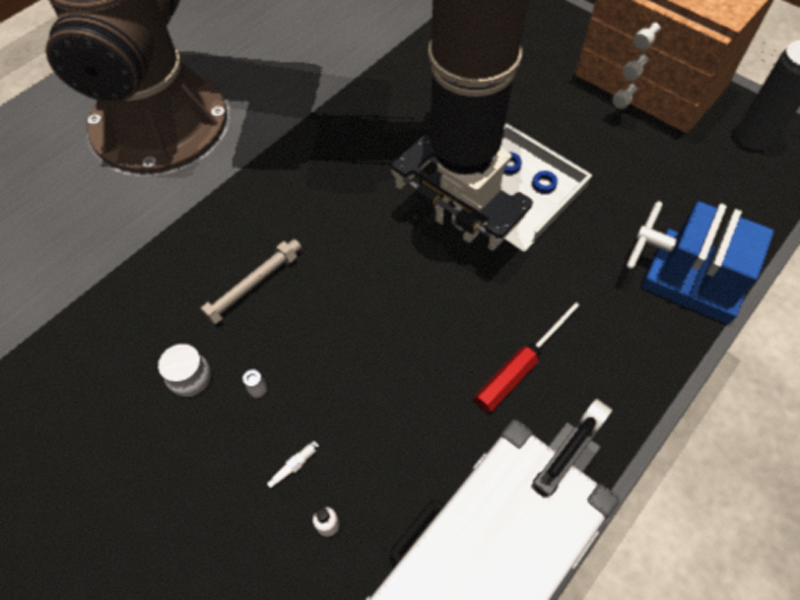

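The washer is on the lip. Final push into the pan, then retreat.

Emit:
step_arm([
  [[-0.01,-0.003,0],[0,0,0],0.615],
  [[-0.02,-0.006,-0.001],[0,0,0],0.615],
  [[-0.03,-0.009,-0.001],[0,0,0],0.615],
  [[-0.04,-0.012,-0.001],[0,0,0],0.615],
  [[-0.05,-0.014,-0.001],[0,0,0],0.615],
  [[-0.06,-0.015,-0.001],[0,0,0],0.615],
  [[-0.07,-0.016,-0.001],[0,0,0],0.615],
  [[-0.078,-0.016,-0.001],[0,0,0],0.615],
  [[-0.082,-0.016,-0.001],[0,0,0],0.615],
  [[-0.084,-0.016,-0.001],[0,0,0],0.615],
])

```text
time_s: 18.95
tcp_pos: [0.5534, 0.2292, 0.0095]
eef_rot: [180.0, -0.0, -90.0]
contact_force: [0.3, -0.8, 0.3]
gripper_width: 0.0339
```

Emit:
step_arm([
  [[0.008,0,0],[0,0,0],0.615],
  [[0.02,0,-0.005],[0,0,0],0.615],
  [[0.04,0,-0.03],[0,0,0],0.615],
  [[0.08,0,-0.055],[0,0,0],0.615],
  [[0.125,0,-0.075],[0,0,0],0.615],
  [[0.17,0,-0.09],[0,0,0],0.615],
  [[0.215,0,-0.1],[0,0,0],0.615],
  [[0.26,0,-0.11],[0,0,0],0.615],
  [[0.305,0,-0.12],[0,0,0],0.615],
  [[0.35,0,-0.13],[0,0,0],0.615],
])

```text
time_s: 19.95
tcp_pos: [0.5524, -0.1241, 0.1406]
eef_rot: [-180.0, 0.0, -90.0]
contact_force: [1.6, 0.8, -0.3]
gripper_width: 0.0338
```

```bash
python3 look.py s10 scene; python3 - <<'E'
import pickle,cv2
from h import *
np.set_printoptions(precision=4,suppress=True)
c=pickle.load(open("s10_scene.pkl","rb")); im=c["color"][:,:,::-1]
cv2.imwrite("pics/s10_crop.png",cv2.resize(im[70:170,270:390],None,fx=6,fy=6,interpolation=cv2.INTER_CUBIC))
a=pickle.load(open("d0.pkl","rb"))["scene"]["color"].astype(int); d=(np.abs(a-c["color"].astype(int)).max(2)>40).astype("uint8")*255
cv2.imwrite("pics/s10_diff.png",cv2.resize(d,(800,600)))
E
```

```text
19.95 [ 0.5524 -0.1241  0.1406] [-179.9689    0.0074  -90.0465] [ 1.6122  0.7782 -0.343 ] 0.03382230848926794
```

View pics/s10_crop.png

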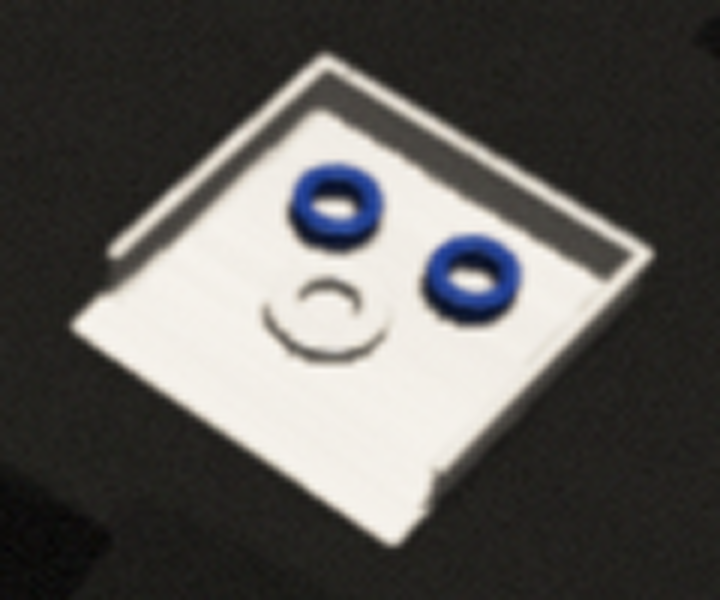

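View pics/s10_scene.png

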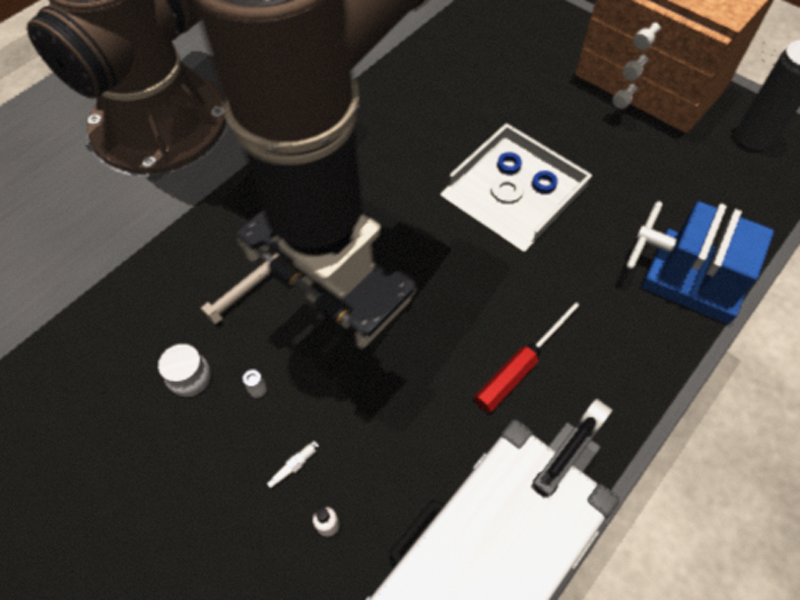

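View pics/s10_diff.png

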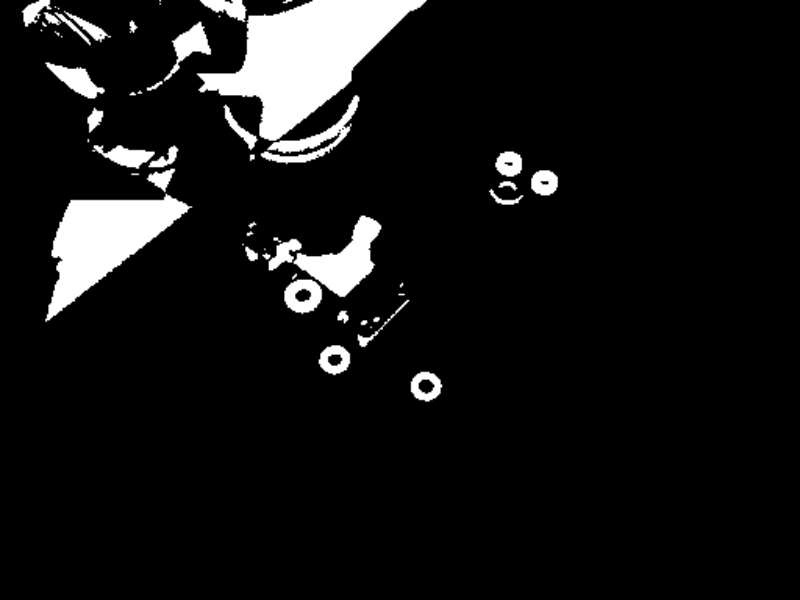

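All three lie flat in the pan, and the difference image shows no bystander moved. I'll check the washer's margin to the mouth in numbers, then hand in.

```bash
python3 - <<'E'
import pickle
from h import *
from plant import r
np.set_printoptions(precision=4,suppress=True)
c=pickle.load(open("s10_scene.pkl","rb"))
f=lambda u,v,z: px2w(c,270+(u+.5)/6-.5,70+(v+.5)/6-.5,z)
print("washer",f(328,308,.015),"B",f(338,198,.019),"A",f(474,270,.019))
print("washer low rim",f(328,361,.005),"wall ends",f(115,252,.031),f(437,470,.028),"lip",f(72,325,.003),f(393,545,.003))
E
```

```text
washer [0.5538 0.2543 0.015 ] B [0.5237 0.302  0.019 ] A [0.5895 0.3062 0.019 ]
washer low rim [0.5663 0.2393 0.005 ] wall ends [0.4763 0.2101 0.031 ] [0.6388 0.2065 0.028 ] lip [0.4732 0.1877 0.003 ] [0.6391 0.1831 0.003 ]
```

```bash
python3 -c "
from plant import r
print(r.close_job()); print(r.get_state()['time_s'])"
```

```text
the job is handed in; nothing more can be done
None
the job is handed in; nothing more can be done
```

I swept both spacer rings and then the washer through the pan's mouth, and handed the job in at about 20 s of the 72 s allowed. Each part was slid between the two slightly opened fingertips, and nothing was picked up.

Last checks, from the scene camera before handing in:

| Part | Centre x, y (m) |
|---|---|
| Spacer ring A | 0.590, 0.306 |
| Spacer ring B | 0.524, 0.302 |
| Washer | 0.554, 0.254 |

- **Parts:** all three lie flat on the pan floor. The washer's near edge is about 21 mm inside the mouth, and the rings are clear of the walls.
- **Bystanders:** a difference image against the first picture shows none of the visible ones moved. The arm partly hid the axle bolt in that last picture. It looked in place in an earlier one, taken after the fingers had moved away from it.
- **Forces:** the readings at the end of each move stayed under 2 N. They were not recorded during the moves.
- **End position:** the gripper finished about 0.14 m up, touching nothing.

No check failed or disagreed. The interface gives no verdict on the job.

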